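Put away the bath float balls from a tall beaker under the glass shelf

ROBOT

A 7-joint arm with a two-finger parallel gripper is mounted at the origin on the work surface. World frame = base frame: x ahead of the robot, y to its left, z up, the work surface at z = 0. Lengths are in m, angles in rad, forces in N, time in s.
With the tool pointing down it reaches from about 0.4 to 0.9 m from the base axis. Payload 5.6 kg.
Tool frame: the origin (TCP) lies midway between the tips of the shut fingers; the grasp point (between the pads) lies 19 mm behind it; y points along the fingers, z is the direction in which the jaws open and shut, and the axes are right-handed (so a half turn about y gives the same grasp; the last joint's range is limited). The gripper opens to 92 mm and grips with 3 to 60 N. Pads are 20 mm wide; open, the fingers measure 128 mm over their backs; the gripper's body (75 mm by 189 mm) begins 69 mm behind the grasp point.
Start: joints at [-1.158, 0.468, -0.012, 1.603, 0.006, 1.071, -0.056], TCP at [0.286, 0.584, 0.215] pointing down, gripper open.
Joint ranges: [-2.53, 2.53], [-0.31, 2.02], [-1.57, 1.55], [0.28, 2.44], [-1.29, 4.43], [0.15, 1.84], [-2.92, 2.92]. Speed limits (rad/s): [2.57, 2.57, 3.14, 3.14, 3.14, 3.14, 3.14].

INTERFACE

Orientations are given as a 3x3 rotation matrix whose columns are the frame's x, y, z axes.
In Python, from station import env, effector, solver, viewer, workorder, search_frame, tip_of gives the robot as it stands. Calls block until the motion is done:
- env.reach(position, orientation): joint-space move of the TCP to a pose.
- env.movel(position, frame=None, rate=0.15): straight line of the TCP; frame=None keeps the orientation; rate is the mean speed in m/s.
- env.goto_joints(angles): joint-space move.
- effector.release() and effector.grasp(squeeze=None): open the fingers fully, or close them until they stop; squeeze is the grip in N (None keeps the last).
- env.pause(seconds).
- solver.inverse_kinematics(position, orientation): joint angles nearest the present ones, or None.
- env.sense(): the state.
- viewer.read_camera(name): name is "scene" or "top" or "wrist"; returns (picture, depth): 480x640x3 uint8, red, green, blue; 480x640 float32, m along the optical axis (not along the pixel's ray), 0 where there is no reading.
- viewer.camera_info(name): a dict with "intrinsics" (3x3 intrinsics, pixels), "dist_coeffs" ([k1, k2, p1, p2, k3] as OpenCV has them; the pictures are not rectified), "eye" and "rotation" of the camera in the world; the wrist camera has in their place "T_tool_cam" (4x4, takes a point from camera to tool coordinates, whose origin is the TCP and whose axes are the tool frame's). Camera axes: x right, y up, looking along -z (the intrinsics and any distortion apply to the point x, -y, -z); pixel columns grow to the right and rows downward; lengths in m; the calibration is good to about 2 mm. A picture is of the moment at which its call begins: read the wrist's pose just before it. camera_info takes no time and is no camera call.
A pose or a line that the arm cannot do raises env.PlanningError and nothing moves.
- workorder.finish_job(): hands the job in, once; it reports no verdict.
Trained networks look in the newest picture that a camera, given by its name, has taken for a name from the list of things; names that differ only in an ending like _2 or _b are one class to them, and where a whole thing is asked for, a point or a joint stands for the part that bears it (a point fixed in the world has none). Each returns a list of dicts, best first, with "score" (0 to 1); they miss things now and then, are a little off and sometimes report something else, mostly with a low value. They report only what shows in the picture. A call takes as long as a camera call.
- search_frame(camera, name): "at" ([x, y, z] in m, in world coordinates, good to about 4 mm: the middle of the surface that is visible of it).
- tip_of(camera, name): "at" ([x, y, z] in m, in world coordinates, good to about 4 mm: a listed point, or the origin of a listed thing).
The state is a dict: "t": time; "joint_positions": joint angles; "joint_velocities": joint speeds; "tau": joint torques, N m; "ee_pos": TCP position; "tcp_rot": TCP orientation; "wrist_force": force on the tool from outside, world axes, zero at the start; "moment": the same for the moment, N m; "gripper_width": finger opening in m.
Only numpy, scipy, OpenCV 4.12 (cv2) and the standard library are available. Lean on these libraries where they do the work, as an engineer would, in place of code of your own. Each camera call takes 0.05 s, during which the arm holds its last target.

TASK

Put the bath's orange float balls away: pull the drawer well open (at least 120 mm), take the tall beaker from under the low glass shelf and tip all its balls out into the drawer while holding it. Then stand the empty beaker back upright on its blue mat, and push the drawer fully shut. Do not knock the glass shelf or drop the beaker, and leave the bottle, the drying column and the stopper where they are.

Things in the scene. Friction and masses are not known exactly. Their poses are not given: they have to be found in the camera images.
- shelf: Fixed glass shelf on two uprights. Origin on the bench under mid-length, on the line of the drawer unit's front; x away from the robot, y left along the shelf, z up. Plate: x -90 (front edge) to 100, y -400 to 400 mm, 10 mm thick, underside 300 mm above the bench. Uprights 40 x 30 mm (feet 100 x 60) at x 5, y +-350 mm. Stock bottles on it near both ends. Contact over 6 N counts as a knock.
- unit: Fixed grey steel drawer unit under the shelf, 240 deep (own x) x 220 wide (own y) x 110 mm high; origin at the centre of its underside, same yaw as the shelf; its front, 120 mm from the origin, faces own -x (the robot). It holds one drawer.
- drawer_knob (a point): Grip point of the drawer's black knob: on its axis (the unit's x), 35 mm in front of the drawer front and 73 mm above the bench. Round head 28 mm in diameter reaching from 27 to 43 mm off the drawer front, on a 12 mm stem. Drawer front is flush with the unit's front when shut, so the knob is then under the shelf. Moves with the drawer. Axes as the unit's.
- drawer (a joint): How far the drawer is pulled out towards own -x of the unit (towards the robot), m: 0 shut, 0.17 at its stop. Slides with about 1 N of friction and stays where left.
- drawer_in (a point): Centre of the drawer's inner floor, 16 mm above the bench; axes as the unit's. Inside 200 mm long (x) by 186 wide (y); wall tops 85 mm, top of the white front panel (12 mm thick) 99 mm above the bench. Only what is pulled out is open from above: out by q, the opening runs from the unit's front edge towards the robot for about q - 17 mm.
- mat: Fixed blue square spill mat, 110 x 110 x 3 mm, flat on the bench under the front of the shelf, on the left or on the right of the drawer unit; origin at the centre of its underside. The beaker stands at its middle at the start.
- beaker_mid (a point): Loose tall tapered clear plastic beaker with blue rim and blue graduation marks, 150 mm high, outer radius 21.5 mm at the base growing evenly to 34.5 mm at the rim, wall 2.5 mm, about 0.13 kg empty. This point lies on its axis, half-way up (75 mm above its underside); own z points up to the open mouth. At 118 mm above its underside it is 63 mm across.
- ball0_center (a point): Centre of loose orange plastic float ball 1 of 4, a sphere of 34 mm diameter, 12 g, at the start one above another in the beaker. They roll freely and leave the beaker once its axis is tipped past about 90 degrees from upright.
- ball1_center (a point): Centre of loose orange plastic float ball 2 of 4, a sphere of 34 mm diameter, 12 g, at the start one above another in the beaker. They roll freely and leave the beaker once its axis is tipped past about 90 degrees from upright.
- ball2_center (a point): Centre of loose orange plastic float ball 3 of 4, a sphere of 34 mm diameter, 12 g, at the start one above another in the beaker. They roll freely and leave the beaker once its axis is tipped past about 90 degrees from upright.
- ball3_center (a point): Centre of loose orange plastic float ball 4 of 4, a sphere of 34 mm diameter, 12 g, at the start one above another in the beaker. They roll freely and leave the beaker once its axis is tipped past about 90 degrees from upright.
- reagent: Bystander: closed amber bottle, 62 mm in diameter, 135 mm high, standing on the bench on the other side of the drawer unit from the mat; origin at the centre of its underside.
- column: Bystander: standing drying column, blue filling between white caps, 48 mm in diameter, 181 mm high, under the shelf near its left end; origin at the centre of its underside.
- stopper: Bystander: cork-coloured stopper, 42 mm thick, on a 120 mm steel rod, lying on the bench in front of the shelf, on the left; 158 mm long along own x, from 21 to 179 mm ahead of its origin.

How it is judged:
By the outcome, as a careful person would: the job done as asked, in the order asked, and still so for the second after the job is handed in, with the robot touching nothing.
It also fails if it takes over 72 s, if anything falls off the work surface, if the arm or the gripper's body presses on something with over 40 N, if the wrist force passes 120 N, or if a joint passes its speed limit or range.

## Working session

There is one attempt and no reset: what is moved stays moved. The work goes in short steps, each a Python script; the robot and the scene stay as the last script left them, time stands still between calls to the robot, and variables do not carry over. Pictures are saved under pics/ and viewed, and the job is handed in when it is done.

```bash
ls; mkdir -p pics; cat > h.py <<'E'
import numpy as np, cv2
from station import env, effector, solver, viewer, workorder, search_frame, tip_of
def snap(cam,name):
    p,d=viewer.read_camera(cam); cv2.imwrite(f'pics/{name}.png',p[:,:,::-1]); return p,d
def st():
    s=env.sense(); print('t',round(s['t'],2),'pos',np.round(s['ee_pos'],3),'F',np.round(s['wrist_force'],1),'w',round(s['gripper_width'],4))
    return s
E
python3 - <<'E'
from h import *
np.set_printoptions(suppress=True,precision=4)
for c in ['scene','top']:
    snap(c,c+'0')
    i=viewer.camera_info(c); print(c,i['eye'],i['rotation'])
    for n in ['shelf','unit','drawer_knob','drawer_in','mat','beaker_mid','reagent','column','stopper']:
        for r in tip_of(c,n)[:2]: print(n,'tip',np.round(r['at'],3),round(r['score'],2))
    for n in ['beaker_mid','drawer_knob','ball0_center']:
        for r in search_frame(c,n)[:2]: print(n,'srch',np.round(r['at'],3),round(r['score'],2))
s=st(); print(s['tcp_rot'])
E
```

```text
pics
scene [1.1157 0.0455 0.5922] [[ 0.0132 -0.6639  0.7477]
 [ 0.9999  0.0148 -0.0045]
 [-0.0081  0.7477  0.664 ]]
unit tip [ 0.756 -0.047  0.003] 0.71
drawer_in tip [ 0.573 -0.228  0.076] 0.62
drawer_in tip [ 0.755 -0.05   0.   ] 0.45
mat tip [ 0.571 -0.23  -0.001] 0.6
beaker_mid tip [ 0.574 -0.226  0.076] 0.63
reagent tip [ 0.612  0.187 -0.   ] 0.6
column tip [ 0.744  0.227 -0.005] 0.78
stopper tip [ 0.389  0.286 -0.001] 0.85
beaker_mid srch [ 0.593 -0.22   0.118] 0.82
drawer_knob srch [ 0.638 -0.025  0.102] 0.89
top [0.3767 0.0626 0.9896] [[-0.0657  0.9693 -0.2369]
 [-0.9978 -0.0651  0.0106]
 [-0.0052  0.2371  0.9715]]
drawer_knob tip [ 0.601 -0.026  0.074] 0.61
drawer_knob tip [ 0.566 -0.222  0.115] 0.42
mat tip [ 0.569 -0.228  0.002] 0.7
beaker_mid tip [ 0.57  -0.223  0.078] 0.7
reagent tip [0.61  0.184 0.002] 0.92
stopper tip [ 0.599 -0.028  0.074] 0.73
stopper tip [0.391 0.282 0.   ] 0.65
beaker_mid srch [ 0.557 -0.207  0.107] 0.6
t 1.3 pos [0.286 0.584 0.215] F [ 0.1 -0.2  0.7] w 0.0918
[[ 0.8979  0.0001  0.4402]
 [-0.4402  0.      0.8979]
 [ 0.     -1.      0.    ]]
```

View pics/scene0.png

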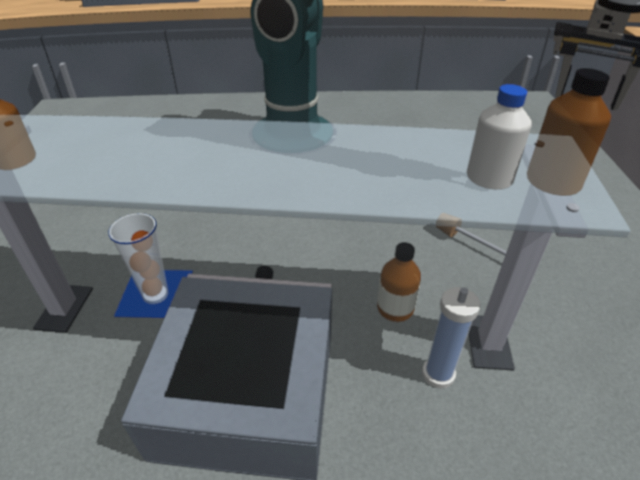

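View pics/top0.png

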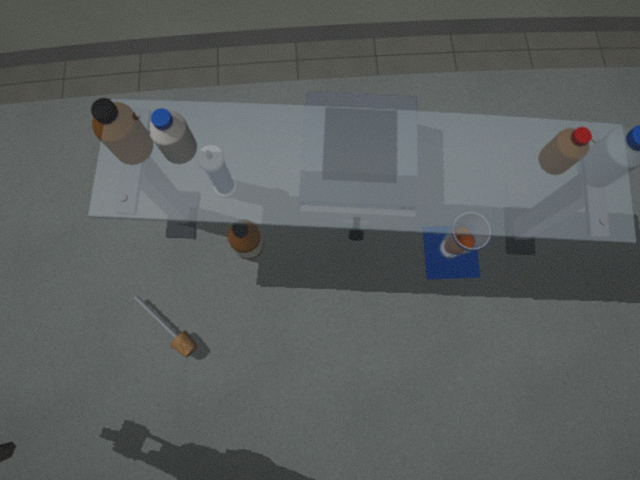

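```bash
cat >> h.py <<'E'
def px2plane(cam,uv,z):
    i=viewer.camera_info(cam); K=np.array(i['intrinsics']);D=np.array(i['dist_coeffs']);R=np.array(i['rotation']);e=np.array(i['eye'])
    q=cv2.undistortPoints(np.array(uv,float).reshape(-1,1,2),K,D).reshape(-1,2)
    d=np.c_[q[:,0],-q[:,1],-np.ones(len(q))]@R.T
    return e+d*((z-e[2])/d[:,2])[:,None]
def w2px(cam,P):
    i=viewer.camera_info(cam); K=np.array(i['intrinsics']);D=np.array(i['dist_coeffs']);R=np.array(i['rotation']);e=np.array(i['eye'])
    c=(np.array(P,float).reshape(-1,3)-e)@R; c=c*[1,-1,-1]
    return cv2.projectPoints(c,np.zeros(3),np.zeros(3),K,D)[0].reshape(-1,2)
E
python3 - <<'E'
from h import *
im=cv2.imread('pics/top0.png')
cv2.imwrite('pics/z1.png',cv2.resize(im[80:290,290:500],(800,800),interpolation=cv2.INTER_CUBIC)[:600])
cv2.imwrite('pics/z1.png',cv2.resize(im[90:285,290:500],(646,600),interpolation=cv2.INTER_CUBIC))
def yaw(a):
    d=a[0]-a[1]; return np.degrees(np.arctan2(-d[0],d[1]))
a=px2plane('top',[[90,216],[637,241]],.31); print(a,yaw(a))
a=px2plane('top',[[302,212],[415,217]],.1); print(a,yaw(a))
b=px2plane('scene',[[191,279],[331,283]],.11); print(b)
b=px2plane('scene',[[0,201],[628,230]],.305); print(b)
i=viewer.camera_info('top');print(i['intrinsics'],i['dist_coeffs'])
E
```

```text
[[ 0.5963582   0.37512627  0.31      ]
 [ 0.50586766 -0.41564452  0.31      ]] -6.528150428288959
[[ 0.64406454  0.06974579  0.1       ]
 [ 0.62045056 -0.13922214  0.1       ]] -6.4472383103853455
[[ 0.64448582 -0.13046659  0.11      ]
 [ 0.65630531  0.07188574  0.11      ]]
[[ 0.71341848 -0.29458821  0.305     ]
 [ 0.77790397  0.35877962  0.305     ]]
[[499.15684187   0.         312.82044593]
 [  0.         499.15684187 237.67981377]
 [  0.           0.           1.        ]] [-0.09318008  0.          0.          0.          0.        ]
```

View pics/z1.png

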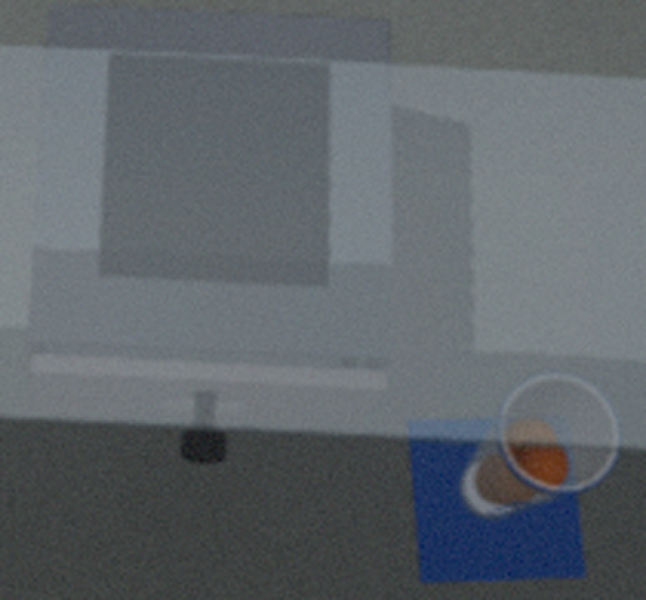

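```bash
cat >> h.py <<'E'
YAW=np.radians(-6.5)
ex=np.array([np.cos(YAW),np.sin(YAW),0]);ey=np.array([-np.sin(YAW),np.cos(YAW),0]);ez=np.array([0,0,1.])
def ori(heading_deg,pitch_deg):
    h=np.radians(heading_deg);a=np.radians(pitch_deg)
    y=np.array([np.cos(h)*np.cos(a),np.sin(h)*np.cos(a),-np.sin(a)]); z=np.array([-np.sin(h),np.cos(h),0]); x=np.cross(y,z)
    return np.c_[x,y,z]
E
python3 - <<'E'
from h import *
print(px2plane('top',[[356.3,234.6]],.08))
K=np.array([.603,-.028,.073])
for g,nm in [(K,'shut'),(K-.165*ex,'open'),(K-.1*ex,'pre'),(np.array([.57,-.228,.12]),'beaker')]:
    for hd in (-6.5,10,-20):
        r=[]
        for p in (0,10,20,30,40,50,60,90):
            R=ori(hd,p); q=solver.inverse_kinematics(g+.019*R[:,1],R); r.append(p if q is not None else None)
        print(nm,hd,r)
E
```

```text
[[ 0.5990385  -0.02922359  0.08      ]]
shut -6.5 [0, 10, 20, None, 40, 50, 60, 90]
shut 10 [0, 10, 20, 30, 40, 50, 60, 90]
shut -20 [0, 10, 20, 30, 40, 50, 60, 90]
open -6.5 [None, None, None, None, None, None, None, 90]
open 10 [None, None, None, None, None, None, None, 90]
open -20 [None, None, None, None, None, None, None, 90]
pre -6.5 [None, None, None, None, None, None, 60, 90]
pre 10 [None, None, None, None, None, None, 60, 90]
pre -20 [None, None, None, None, None, None, 60, 90]
beaker -6.5 [0, 10, 20, 30, 40, 50, 60, 90]
beaker 10 [0, 10, 20, 30, 40, 50, 60, 90]
beaker -20 [0, 10, None, 30, 40, 50, 60, 90]
```

```bash
python3 - <<'E'
from h import *
K=np.array([.602,-.028,.073])
for d in (0,.03,.06,.08,.1,.12,.14,.155,.165):
    r=[]
    for p in (40,45,50,55,60,65,70,75,80,85,90):
        R=ori(-6.5,p); q=solver.inverse_kinematics(K-d*ex+.019*R[:,1],R); r.append(p if q is not None else None)
    print(d,r)
E
```

```text
0 [40, 45, 50, 55, 60, 65, 70, 75, 80, 85, 90]
0.03 [None, 45, 50, 55, 60, 65, 70, 75, 80, 85, 90]
0.06 [None, None, 50, 55, 60, 65, 70, 75, 80, 85, 90]
0.08 [None, None, None, 55, 60, 65, 70, 75, 80, 85, 90]
0.1 [None, None, None, None, 60, 65, 70, 75, 80, 85, 90]
0.12 [None, None, None, None, None, 65, 70, 75, 80, 85, 90]
0.14 [None, None, None, None, None, None, 70, 75, 80, 85, 90]
0.155 [None, None, None, None, None, None, 70, 75, 80, 85, 90]
0.165 [None, None, None, None, None, None, None, 75, 80, 85, 90]
```

```bash
python3 - <<'E'
from h import *
K=np.array([.602,-.028,.073]); R=ori(-6.5,52); t=R[:,1]
env.reach([.44,.1,.3],ori(-6.5,75)); st()
env.reach(K+.019*t-.12*t,R); st()
snap('wrist','w1')
for r in tip_of('wrist','drawer_knob')[:2]: print(np.round(r['at'],3),r['score'])
snap('top','t1')
for r in tip_of('top','drawer_knob')[:2]: print(np.round(r['at'],3),r['score'])
E
```

```text
t 3.16 pos [0.44  0.101 0.3  ] F [-0.9  0.5  0.9] w 0.0917
t 4.88 pos [ 0.54  -0.021  0.153] F [-0.6 -0.1 -0.1] w 0.0915
[ 0.598 -0.028  0.072] 0.7
[ 0.597 -0.027  0.07 ] 0.54
```

View pics/w1.png

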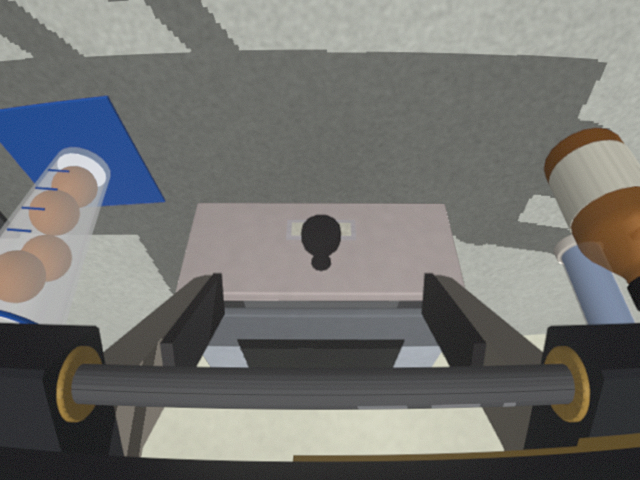

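```bash
python3 - <<'E'
from h import *
K=np.array([.599,-.028,.073]); R=ori(-6.5,52); t=R[:,1]
env.movel(K+.019*t,rate=.1); st()
effector.grasp(15); st()
R2=ori(-6.5,60); env.movel(K-.07*ex+.019*R2[:,1],R2,rate=.08); st()
R2=ori(-6.5,78); env.movel(K-.163*ex+.019*R2[:,1],R2,rate=.08); st()
p,d=snap('top','t2'); snap('scene','s2')
for c in ('top','scene'):
  for r in tip_of(c,'drawer_knob')[:1]+tip_of(c,'drawer_in')[:1]: print(np.round(r['at'],3),r['score'])
E
```

```text
t 6.41 pos [ 0.611 -0.029  0.059] F [-0.1 -0.3  0.4] w 0.0919
t 7.4 pos [ 0.611 -0.03   0.058] F [-0.3 -2.5  0.4] w 0.0271
t 8.45 pos [ 0.539 -0.022  0.057] F [-0.8 -3.5  1.3] w 0.0268
t 9.83 pos [ 0.441 -0.01   0.055] F [-0.1 -4.1  4.5] w 0.0272
[ 0.438 -0.008  0.069] 0.93
[ 0.583 -0.025  0.014] 0.89
[0.616 0.187 0.002] 0.63
[ 0.586 -0.026  0.013] 0.58
```

View pics/t2.png

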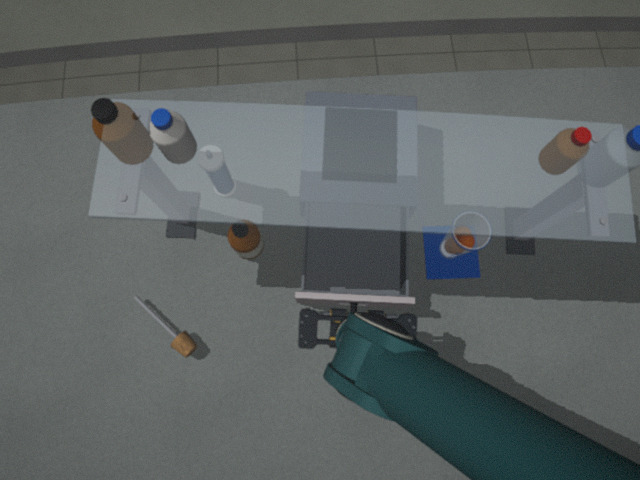

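```bash
python3 - <<'E'
from h import *
s=st()
effector.release()
env.movel(s['ee_pos']+np.array([-.01,0,.02]),rate=.1)
env.movel(s['ee_pos']+np.array([-.02,0,.17]),rate=.25); st()
snap('top','t3'); 
for r in tip_of('top','beaker_mid')[:1]+tip_of('top','drawer_knob')[:1]+tip_of('top','drawer_in')[:1]: print(np.round(r['at'],3),r['score'])
snap('wrist','w3');
for r in tip_of('wrist','beaker_mid')[:1]+tip_of('wrist','drawer_knob')[:1]: print(np.round(r['at'],3),r['score'])
E
cat > scan.py <<'E'
from h import *
import time
S0=np.array([.636,-.032,0])  # shelf origin
def toS(P): P=np.atleast_2d(P)-S0; return np.c_[P@ex,P@ey,P[:,2]]
def toW(p): return S0+p[0]*ex+p[1]*ey+p[2]*ez
th=np.linspace(0,2*np.pi,16,endpoint=False)
GH=.118
def pts(g,R,u):   # grasp point, tool rot, beaker axis world
    o=[]
    a=np.cross(u,[.3,.5,.8]);a/=np.linalg.norm(a);b=np.cross(u,a)
    bk=[g+u*(h-GH)+r*(np.cos(x)*a+np.sin(x)*b) for h,r in((0,.0215),(.15,.0345)) for x in th]
    gp=[g-R[:,1]*d+R[:,0]*i*.0375+R[:,2]*j*.0945 for d in(.069,.12,.17) for i in(-1,1) for j in(-1,0,1)]
    gp+=[g-R[:,1]*d+R[:,0]*np.cos(x)*.055+R[:,2]*np.sin(x)*.055 for d in(.2,.25,.3) for x in th]
    gp+=[g+R[:,1]*d+R[:,2]*j*.064+R[:,0]*i*.012 for d in(-.069,-.03,.019) for i in(-1,1) for j in(-1,1)]
    return np.array(bk),np.array(gp)
def clear(P,zmin=.112):
    p=toS(P)
    # shelf clearance
    dx=-.09-p[:,0]; dz=.3-p[:,2]
    sh=np.maximum(dx,dz).min()
    return sh, p[:,2].min()-zmin
if __name__=='__main__':
    T0=time.time()
    rng=np.random.default_rng(0)
    res=[]
    B=np.array([.570,-.226,.121])
    for a in (0,10,20,30,40,50,60):
      for hd in (-30,-20,-10,0,10,20,30):
        Rg=ori(hd,a)
        ok=solver.inverse_kinematics(B+.019*Rg[:,1],Rg) is not None
        if not ok: continue
        u=Rg.T@ez
        n=0;good=[]
        for k in range(400):
            tip=np.radians(rng.uniform(112,145)); az=rng.uniform(-np.pi,np.pi); psi=rng.uniform(-np.pi,np.pi)
            m=np.array([np.sin(tip)*np.cos(az),np.sin(tip)*np.sin(az),np.cos(tip)])
            # low lip point landing: mouth centre
            mc=toW([rng.uniform(-.11,-.08),rng.uniform(-.04,.04),rng.uniform(.14,.19)])
            g=mc-m*(.15-GH)
            # R: R u = m
            from scipy.spatial.transform import Rotation as Ro
            A,_=Ro.align_vectors([m],[u]); R=Ro.from_rotvec(m*psi).as_matrix()@A.as_matrix()
            bk,gp=pts(g,R,m)
            c1=clear(bk);c2=clear(gp)
            if min(c1+c2)<.008: continue
            n+=1
            q=solver.inverse_kinematics(g+.019*R[:,1],R)
            if q is not None: good.append((min(c1+c2),np.degrees(tip),np.degrees(az),toS(mc)[0],R,g,q))
        print(a,hd,'geo',n,'ik',len(good),round(time.time()-T0,1),flush=True)
        for x in sorted(good,key=lambda x:-x[0])[:2]: print('   c%.3f tip%.0f az%.0f'%x[:3],np.round(x[3],3),'t',np.round(x[4][:,1],2),'q',np.round(x[6],2))
E
timeout 500 python3 scan.py
```

```text
t 10.13 pos [ 0.441 -0.01   0.055] F [-0.7 -5.1  4.9] w 0.0272
t 14.36 pos [ 0.421 -0.01   0.225] F [-0.2 -0.4  0.4] w 0.0919
[ 0.571 -0.223  0.079] 0.58
[ 0.438 -0.009  0.069] 0.58
[ 0.587 -0.022  0.012] 0.67
[ 0.435 -0.01   0.072] 0.78
0 -30 geo 8 ik 6 1.3
   c0.022 tip130 az-161 [-0.107 -0.032  0.16 ] t [ 0.67 -0.07 -0.74] q [ 0.76  0.32 -0.87  2.38  2.18  0.37  2.85]
   c0.017 tip125 az177 [-0.105  0.007  0.175] t [ 0.3  -0.82 -0.49] q [ 0.21  0.86 -1.01  1.99  1.49  1.83  2.88]
0 -20 geo 13 ik 10 2.9
   c0.021 tip135 az179 [-0.103 -0.033  0.157] t [ 0.65 -0.38 -0.66] q [ 0.54  0.46 -0.93  2.35  1.87  0.94  2.71]
   c0.018 tip136 az-50 [-0.11   0.023  0.186] t [ 0.56  0.79 -0.25] q [ 1.45  1.08 -1.19  2.24 -0.98  0.44  1.66]
0 -10 geo 9 ik 6 4.4
   c0.017 tip133 az168 [-0.11   0.003  0.166] t [ 0.69  0.02 -0.72] q [ 0.83  0.32 -0.93  2.38  2.34  0.31  2.33]
   c0.016 tip133 az178 [-0.107 -0.003  0.153] t [ 0.61  0.49 -0.63] q [-0.63  0.89  1.34  2.35  4.43  1.58  0.34]
0 0 geo 11 ik 8 5.8
   c0.021 tip133 az71 [-0.108  0.027  0.177] t [ 0.73 -0.59 -0.34] q [ 0.08  0.64 -0.79  2.4
[... 8999 characters left out ...]
3  0.036  0.176] t [ 0.06 -1.   -0.03] q [-0.55  0.9  -0.01  1.8   1.1   1.75  2.08]
   c0.029 tip116 az-117 [-0.106 -0.     0.186] t [ 0.56  0.83 -0.05] q [ 1.33  1.13 -0.98  2.15 -1.17  0.73  1.4 ]
60 20 geo 13 ik 10 70.2
   c0.038 tip114 az-119 [-0.107 -0.037  0.181] t [ 0.44  0.89 -0.11] q [ 1.19  0.97 -0.76  2.02 -1.05  1.01  0.95]
   c0.031 tip115 az95 [-0.089 -0.013  0.18 ] t [ 0.07 -0.99 -0.08] q [-0.31  0.86 -0.23  1.87  1.24  1.81  1.93]
60 30 geo 9 ik 5 71.1
   c0.019 tip115 az62 [-0.099 -0.008  0.162] t [-0.42 -0.9  -0.08] q [-0.53  0.99  0.21  1.6   0.72  1.81  1.97]
   c0.015 tip114 az-52 [-0.082 -0.028  0.166] t [-0.51  0.86 -0.09] q [ 0.73  1.16 -0.63  1.38 -0.45  1.81  1.  ]
```

View pics/w3.png

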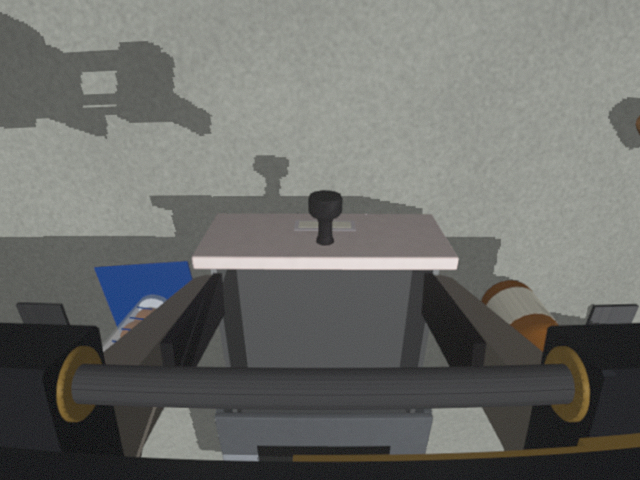

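```bash
cat > scan2.py <<'E'
from scan import *
B=np.array([.570,-.226,.121])
def rollR(h,b,phi):
    R=ori(h,b); t=R[:,1]
    return Ro.from_rotvec(t*np.radians(phi)).as_matrix()@R
from scipy.spatial.transform import Rotation as Ro
if __name__=='__main__':
    rng=np.random.default_rng(1); T0=time.time()
    for a in (10,15,20,25):
      out=[];n=0
      ut=ori(0,a).T@ez
      qB=[(hd,np.round(solver.inverse_kinematics(B+.019*ori(hd,a)[:,1],ori(hd,a)),2)) for hd in (0,10) if solver.inverse_kinematics(B+.019*ori(hd,a)[:,1],ori(hd,a)) is not None]
      print(a,qB)
      for k in range(6000):
        h=rng.uniform(-70,70); b=rng.uniform(20,60); phi=rng.choice([-1,1])*rng.uniform(110,175)
        R=rollR(h,b,phi); m=R@ut
        tip=np.degrees(np.arccos(m[2]))
        if tip<115: continue
        mc=toW([rng.uniform(-.12,-.08),rng.uniform(-.04,.04),rng.uniform(.14,.19)])
        g=mc-m*(.15-GH)
        bk,gp=pts(g,R,m)
        c=min(clear(bk)+clear(gp))
        if c<.01: continue
        n+=1
        q=solver.inverse_kinematics(g+.019*R[:,1],R)
        if q is None: continue
        R0=rollR(h,b,0); q0=solver.inverse_kinematics(g+.019*R0[:,1],R0)
        if q0 is None: continue
        dq=np.abs(np.array(q)-q0)
        out.append((dq[:6].max()*.02-c,c,h,b,phi,tip,m,toS(mc)[0],q0,q))
      print(a,n,len(out),round(time.time()-T0))
      for x in sorted(out,key=lambda x:x[0])[:5]: print(' c%.3f h%.0f b%.0f phi%.0f tip%.0f'%x[1:6],'m',np.round([x[6]@ex,x[6]@ey],2),'mc',np.round(x[7],3),'\n    q0',np.round(x[8],2),'\n    q ',np.round(x[9],2))
E
timeout 550 python3 scan2.py
```

```text
10 [(0, array([ 1.79,  1.89, -1.37,  2.33,  3.08,  0.61,  0.4 ])), (10, array([ 1.83,  1.8 , -1.36,  2.25,  2.91,  0.31,  0.52]))]
10 854 492 60
 c0.025 h32 b36 phi-155 tip128 m [-0.78 -0.09] mc [-0.116  0.009  0.164] 
    q0 [ 1.27  0.65 -1.13  2.34  4.04  0.2  -1.53] 
    q  [ 1.27  0.65 -1.13  2.34  4.04  0.2   1.19]
 c0.025 h46 b23 phi-125 tip117 m [-0.87  0.18] mc [-0.113  0.022  0.186] 
    q0 [-0.41  0.85  1.11  2.34  4.39  1.79 -2.08] 
    q  [-0.41  0.85  1.11  2.34  4.39  1.79  0.11]
 c0.025 h9 b40 phi-170 tip129 m [-0.78 -0.03] mc [-0.092 -0.025  0.165] 
    q0 [ 1.24  0.7  -1.3   2.37  2.4   0.46 -0.26] 
    q  [ 1.24  0.7  -1.3   2.37  2.4   0.46  2.7 ]
 c0.025 h39 b42 phi-146 tip119 m [-0.87 -0.09] mc [-0.115  0.04   0.179] 
    q0 [ 1.13  0.53 -1.04  2.25 -1.24  0.21 -2.57] 
    q  [ 1.11  0.51 -1.02  2.25 -1.28  0.23 -0.  ]
 c0.024 h16 b43 phi-170 tip126 m [-0.79 -0.15] mc [-0.11   0.034  0.167] 
    q0 [ 1.14  0.63 -1.29  2.37  2.32  0.38 -0.21] 
    q  [ 1.14  0.63 -1.29  2.37  2.32  0.38  2.76]
15 [(0, array([ 1.74,  1.73, -1.36,  2.34,  3.02,  0.65,  0.29])), (10, array([ 1.79,  1.67, -1.35,  2.26,  2.86,  0.35,  0.44]))]Traceback (most recent call last):
  File "scan2.py", line 25, in <module>
    q=solver.inverse_kinematics(g+.019*R[:,1],R)
ValueError: time passes only in moves, steps and waits
```

```bash
python3 - <<'E'
from h import *
np.set_printoptions(suppress=True,precision=2)
s=st(); print(s['joint_positions'])
B=np.array([.570,-.226,.121])
for a in (10,20,30,40,50):
  for hd in (-30,-20,-10,0,10,20):
    R=ori(hd,a); q=solver.inverse_kinematics(B+.019*R[:,1],R)
    R[:,0]*=-1;R[:,2]*=-1
    q2=solver.inverse_kinematics(B+.019*R[:,1],R)
    print(a,hd,q,q2)
E
```

```text
t 14.71 pos [ 0.42 -0.01  0.23] F [ 0.1  0.6 -0.9] w 0.0916
[ 1.52  0.06 -1.56  2.2   0.13  0.74  1.33]
10 -30 None None
10 -20 None None
10 -10 None None
10 0 [ 1.79  1.89 -1.37  2.33  3.08  0.61  0.4 ] [ 1.65  1.49 -1.14  2.33  3.55  0.71  2.79]
10 10 [ 1.83  1.8  -1.36  2.25  2.91  0.31  0.52] [ 1.71  1.46 -1.14  2.25  3.82  0.43  2.54]
10 20 [ 0.41  0.93  0.43  2.22  4.17  1.67 -1.78] [0.41 0.93 0.43 2.22 4.17 1.67 1.36]
20 -30 None None
20 -20 None None
20 -10 None [ 1.08  0.87 -0.69  2.41  3.34  1.07  2.1 ]
20 0 [ 1.69  1.58 -1.35  2.34  2.93  0.67  0.2 ] [ 1.56  1.24 -1.13  2.34  3.31  0.68  2.7 ]
20 10 [ 1.75  1.54 -1.35  2.26  2.78  0.37  0.39] [ 1.63  1.24 -1.13  2.26  3.57  0.39  2.56]
20 20 [ 0.04  1.01  0.88  2.26  4.11  1.77 -2.04] [0.04 1.01 0.88 2.26 4.11 1.77 1.1 ]
30 -30 [ 1.12  1.01 -1.12  2.38  2.58  1.27 -0.63] [ 0.59  0.63 -0.47  2.41  2.65  1.01  1.93]
30 -20 None [ 0.74  0.63 -0.48  2.41  2.95  0.92  1.92]
30 -10 [ 1.51  1.31 -1.34  2.36  2.71  0.91 -0.04] [ 1.44  1.12 -1.21  2.37  2.82  0.84  2.82]
30 0 [ 1.61  1.31 -1.34  2.32  2.68  0.63  0.13] [ 1.49  1.03
[... 651 characters left out ...]
.35  0.75 -0.91  2.21  3.69  0.2   1.94]
40 20 [ 1.62  1.18 -1.34  2.12  1.49  0.32  1.39] [ 1.62  1.18 -1.34  2.12  1.49  0.32 -1.75]
50 -30 [ 0.69  0.48 -0.54  2.25  2.11  0.45 -0.67] [ 0.86  0.54 -0.74  2.24  2.05  0.54  2.59]
50 -20 [ 1.33  0.97 -1.33  2.23  2.02  0.86 -0.01] [ 0.94  0.54 -0.74  2.25  2.24  0.4   2.61]
50 -10 [ 1.41  0.98 -1.32  2.22  1.99  0.69  0.22] [ 1.03  0.55 -0.75  2.23  2.47  0.26  2.6 ]
50 0 [ 1.47  0.99 -1.32  2.18  1.87  0.55  0.53] [ 1.19  0.62 -0.86  2.2   2.44  0.15  2.87]
50 10 [ 1.39  0.79 -1.09  2.14  1.52  0.18  0.94] [ 1.51  1.03 -1.33  2.13  1.62  0.46 -2.18]
50 20 [ 1.43  0.84 -1.1   2.08  0.73  0.21  1.9 ] [ 1.16  0.61 -0.7   2.09 -0.92  0.23  0.28]
```

```bash
python3 - <<'E'
from h import *
np.set_printoptions(suppress=True,precision=2)
env.goto_joints([0.15,0.05,0,2.2,0,.89,-1.5]); s=st(); print(s['tcp_rot'])
B=np.array([.571,-.225,.121])
for a in (20,25,30,35,40,50):
  for hd in (-70,-60,-50,-40,-30,-20):
    R=ori(hd,a); q=solver.inverse_kinematics(B+.019*R[:,1],R)
    R[:,0]*=-1;R[:,2]*=-1
    q2=solver.inverse_kinematics(B+.019*R[:,1],R)
    print(a,hd,q,q2)
E
```

```text
t 17.11 pos [ 0.39 -0.09  0.2 ] F [ 0.2 -0.1 -0.3] w 0.0922
[[-1.    0.   -0.08]
 [ 0.08 -0.   -1.  ]
 [-0.   -1.    0.  ]]
20 -70 [-0.18  0.75  0.    2.14  1.65  1.19 -1.31] [-1.11  1.5   1.3   2.19 -0.7   0.16 -2.58]
20 -60 [-0.19  0.73  0.05  2.25  1.88  1.14 -1.42] [-0.99  1.19  1.07  2.29  2.07  0.31  1.12]
20 -50 [-0.17  0.72  0.1   2.35  2.16  1.12 -1.54] [-0.81  1.    0.87  2.38  2.36  0.66  1.05]
20 -40 [-0.13  0.72  0.16  2.42  2.46  1.15 -1.66] [-0.37  0.77  0.43  2.44  2.51  1.05  1.3 ]
20 -30 None None
20 -20 None None
25 -70 [-0.15  0.7  -0.    2.14  1.62  1.1  -1.24] [-1.09  1.43  1.33  2.19 -0.96  0.2  -2.25]
25 -60 [-0.15  0.67  0.03  2.25  1.86  1.04 -1.34] [-0.96  1.1   1.07  2.29  2.14  0.26  1.15]
25 -50 [-0.13  0.66  0.08  2.34  2.15  1.01 -1.46] [-0.78  0.91  0.87  2.38  2.41  0.58  1.1 ]
25 -40 [-0.09  0.65  0.13  2.41  2.46  1.02 -1.58] [-0.34  0.7   0.43  2.43  2.54  0.92  1.37]
25 -30 None None
25 -20 [ 0.71  0.69 -0.45  2.44  3.01  1.09 -1.25] None
30 -70 [-0.12  0.65 -0.    2.14  1.58  1.01 -1.16] [-1.05  1.31  1.31  2.19 -0.9   0.2  -2.23]
30 -60 [-0.12 
[... 1470 characters left out ...]
0.5   0.43  2.39  2.94  0.54  1.39]
40 -20 [ 0.46  0.47 -0.18  2.36  2.98  0.57 -1.4 ] [ 0.32  0.46 -0.01  2.37  3.07  0.57  1.61]
50 -70 [ 0.01  0.51 -0.01  2.08  1.23  0.7  -0.69] [-0.81  0.84  1.11  2.13 -0.31  0.28 -2.49]
50 -60 [ 0.02  0.47  0.02  2.15  1.42  0.57 -0.7 ] [ 0.42  0.53 -0.45  2.12  1.52  0.79  2.43]
50 -50 [ 0.05  0.44  0.05  2.21  1.66  0.46 -0.76] [-0.44  0.51  0.64  2.24  1.72  0.19  2.23]
50 -40 [ 0.12  0.42  0.04  2.25  1.99  0.36 -0.89] [-0.2   0.45  0.42  2.27  2.24  0.23  1.94]
50 -30 [ 0.28  0.41 -0.06  2.27  2.37  0.31 -1.04] [-0.15  0.44  0.44  2.3   3.    0.23  1.38]
50 -20 [ 0.64  0.44 -0.38  2.26  2.55  0.29 -0.94] [ 0.32  0.41 -0.01  2.28  3.02  0.25  1.66]
```

```bash
cat > scan3.py <<'E'
from scan2 import *
a=30; ut=ori(0,a).T@ez
rng=np.random.default_rng(1); T0=time.time(); out=[];n=0
for k in range(8000):
    h=rng.uniform(-110,-40); b=rng.uniform(0,40); phi=-rng.uniform(110,180)
    R=rollR(h,b,phi); m=R@ut
    tip=np.degrees(np.arccos(m[2]))
    if tip<115 or m@ey<.2 or m@ex<-.2: continue
    mc=toW([rng.uniform(-.12,-.08),rng.uniform(-.05,.02),rng.uniform(.14,.19)])
    g=mc-m*(.15-GH)
    bk,gp=pts(g,R,m); c=min(clear(bk)+clear(gp))
    if c<.01: continue
    n+=1
    q=solver.inverse_kinematics(g+.019*R[:,1],R)
    if q is None: continue
    R0=rollR(h,b,0); q0=solver.inverse_kinematics(g+.019*R0[:,1],R0)
    if q0 is None: continue
    dq=np.abs(np.array(q)-q0)
    out.append((dq[:6].max()*.05-c,c,h,b,phi,tip,m,toS(mc)[0],q0,q,g))
    if time.time()-T0>60: break
print(n,len(out))
for x in sorted(out,key=lambda x:x[0])[:10]: print(' c%.3f h%.0f b%.0f phi%.0f tip%.0f'%x[1:6],'m',np.round([x[6]@ex,x[6]@ey],2),'mc',np.round(x[7],3),'g',np.round(toS(x[10])[0],3),'\n    q0',np.round(x[8],2),'\n    q ',np.round(x[9],2))
E
timeout 550 python3 scan3.py
```

```text
295 293
 c0.030 h-107 b2 phi-171 tip147 m [0.24 0.49] mc [-0.107 -0.028  0.18 ] g [-0.114 -0.043  0.207] 
    q0 [-0.57  0.93  0.21  1.7   0.83  1.78 -1.08] 
    q  [-0.57  0.93  0.21  1.7   0.83  1.78  1.91]
 c0.027 h-106 b1 phi-171 tip148 m [0.21 0.49] mc [-0.106 -0.034  0.162] g [-0.113 -0.049  0.189] 
    q0 [-0.57  0.95  0.21  1.72  0.84  1.75 -1.1 ] 
    q  [-0.57  0.95  0.21  1.72  0.84  1.75  1.89]
 c0.027 h-101 b1 phi-165 tip145 m [0.27 0.5 ] mc [-0.11   0.002  0.182] g [-0.118 -0.014  0.208] 
    q0 [-0.64  0.91  0.21  1.74  0.85  1.75 -1.09] 
    q  [-0.64  0.91  0.21  1.74  0.85  1.75  1.79]
 c0.024 h-110 b2 phi-161 tip143 m [0.4  0.45] mc [-0.084 -0.047  0.179] g [-0.096 -0.062  0.205] 
    q0 [-0.51  0.95  0.21  1.65  0.84  1.79 -1.05] 
    q  [-0.51  0.95  0.21  1.65  0.84  1.79  1.76]
 c0.023 h-106 b4 phi-167 tip144 m [0.28 0.51] mc [-0.091 -0.039  0.169] g [-0.1   -0.055  0.195] 
    q0 [-0.55  0.93  0.21  1.7   0.85  1.73 -1.07] 
    q  [-0.55  0.93  0.21  1.7   0.85  1.73  1.84]
 c0.022 h-104 b0 phi-165 tip147 m [0.29 0.47] mc [-0.113 -0.031  0.168] g [-0.122 -0.04
[... 216 characters left out ...]
q0 [-0.55  0.94  0.21  1.64  0.82  1.8  -1.04] 
    q  [-0.55  0.94  0.21  1.64  0.82  1.8   1.88]
 c0.020 h-106 b2 phi-171 tip146 m [0.23 0.5 ] mc [-0.096 -0.02   0.184] g [-0.104 -0.036  0.211] 
    q0 [-0.57  0.92  0.21  1.68  0.84  1.78 -1.06] 
    q  [-0.57  0.92  0.21  1.68  0.84  1.78  1.92]
 c0.021 h-85 b11 phi-165 tip136 m [0.1  0.69] mc [-0.085  0.001  0.157] g [-0.088 -0.021  0.18 ] 
    q0 [-0.33  0.83 -0.25  1.87  1.18  1.72 -1.22] 
    q  [-0.34  0.82 -0.23  1.87  1.18  1.71  1.66]
 c0.019 h-91 b4 phi-168 tip144 m [0.12 0.57] mc [-0.113 -0.027  0.174] g [-0.116 -0.045  0.2  ] 
    q0 [-0.32  0.86 -0.23  1.89  1.15  1.84 -1.28] 
    q  [-0.32  0.86 -0.23  1.89  1.15  1.84  1.66]
```

```bash
cat > plan.py <<'E'
from scan2 import *
A=30;HD=-50
UT=ori(0,A).T@ez
GB=np.array([.571,-.225,.121])
RG=ori(HD,A)
def tcp(g,R): return g+.019*R[:,1]
W0=[('grasp',GB,RG)]
W0+=[('lift',GB+[0,0,.025],RG),('back',GB+[0,0,.05]-.15*ex,RG)]
PH,PB=-95,6
PG=toW([-.13,-.03,.20])
C0=(toW([-.19,-.15,.26]),rollR(-75,15,0))
C1=(toW([-.165,-.03,.27]),rollR(PH,PB,0))
def P(phi): return (PG,rollR(PH,PB,phi))
if __name__=='__main__':
    L=W0+[('pre',GB-.12*RG[:,1],RG),('C0',)+C0,('C1',)+C1]+[('P%d'%p,)+P(p) for p in(-40,-80,-92,-105,-130)]
    for n,g,R in L:
        m=R@UT; bk,gp=pts(g,R,m); q=solver.inverse_kinematics(tcp(g,R),R)
        print(n,'tip %.0f'%np.degrees(np.arccos(m[2])),'mouth',np.round(toS(g+.032*m)[0],3),'bk shelf/zmin %.3f %.3f'%(clear(bk)[0],bk[:,2].min()),'gp %.3f %.3f'%(clear(gp)[0],gp[:,2].min()),None if q is None else np.round(q,2))
E
python3 plan.py
```

```text
grasp tip nan mouth [-0.043 -0.199  0.153] bk shelf/zmin 0.147 0.003 gp 0.045 0.101 [-0.09  0.6   0.06  2.33  2.12  0.89 -1.37]
lift tip nan mouth [-0.043 -0.199  0.178] bk shelf/zmin 0.122 0.028 gp 0.036 0.126 [-0.06  0.53  0.03  2.33  2.07  0.88 -1.29]
back tip nan mouth [-0.193 -0.199  0.203] bk shelf/zmin 0.097 0.053 gp 0.067 0.151 None
pre tip nan mouth [-0.118 -0.128  0.213] bk shelf/zmin 0.087 0.063 gp 0.027 0.161 None
C0 tip 15 mouth [-0.193 -0.142  0.291] bk shelf/zmin 0.069 0.140 gp 0.033 0.242 [-0.23  0.43 -0.24  2.36  1.34  1.48 -1.23]
C1 tip 24 mouth [-0.165 -0.017  0.299] bk shelf/zmin 0.041 0.154 gp -0.016 0.236 [-0.71  0.68  0.21  1.96  0.9   1.68 -1.09]
P-40 tip 45 mouth [-0.113 -0.016  0.223] bk shelf/zmin 0.053 0.101 gp 0.027 0.118 [-0.5   0.83 -0.01  1.86  0.98  1.73 -0.5 ]
P-80 tip 78 mouth [-0.103 -0.014  0.206] bk shelf/zmin 0.060 0.155 gp 0.021 0.108 [-0.5   0.83 -0.01  1.86  0.98  1.73  0.19]
P-92 tip 89 mouth [-0.103 -0.013  0.201] bk shelf/zmin 0.065 0.166 gp 0.001 0.112 [-0.5   0.83 -0.01  1.86  0.98  1.73  0.4 ]
P-105 tip 100 mouth [-0.104 -0.013  0.195] bk shelf/zmin 0.072 0.161 gp 0.001 0.107 [-0.5   0.83 -0.01  1.86  0.98  1.73  0.63]
P-130 tip 120 mouth [-0.109 -0.012  0.184] bk shelf/zmin 0.087 0.154 gp 0.010 0.111 [-0.5   0.83 -0.01  1.86  0.98  1.73  1.07]plan.py:18: RuntimeWarning: invalid value encountered in arccos
  print(n,'tip %.0f'%np.degrees(np.arccos(m[2])),'mouth',np.round(toS(g+.032*m)[0],3),'bk shelf/zmin %.3f %.3f'%(clear(bk)[0],bk[:,2].min()),'gp %.3f %.3f'%(clear(gp)[0],gp[:,2].min()),None if q is None else np.round(q,2))
```

```bash
python3 - <<'E'
from plan import *
def rep(n,g,R,dz=0):
    m=R@UT; bk,gp=pts(g,R,m); q=solver.inverse_kinematics(tcp(g,R),R)
    print(n,'bk %.3f %.3f'%(clear(bk)[0],bk[:,2].min()),'gp %.3f %.3f'%(clear(gp)[0],gp[:,2].min()),None if q is None else np.round(q,2))
for hd in (-50,-60,-65):
    R=ori(hd,A)
    for d in (0,.07,.09,.12): rep(f'pre{hd} {d}',GB-d*R[:,1],R)
    for x,z in ((.05,.03),(.1,.04),(.15,.05),(.15,.1)): rep(f'back{hd} {x} {z}',GB-x*ex+[0,0,z],R)
for h in (-70,-80,-88):
  for b in (6,12,18):
    for x,z in ((-.13,.19),(-.135,.2)):
      for p in (-80,-95,-110,-130): rep(f'P h{h} b{b} {x} {z} {p}',toW([x,-.03,z]),rollR(h,b,p))
E
```

```text
pre-50 0 bk 0.147 0.003 gp 0.045 0.101 [-0.09  0.6   0.06  2.33  2.12  0.89 -1.37]
pre-50 0.07 bk 0.112 0.038 gp 0.027 0.136 [-0.13  0.48 -0.05  2.41  1.95  0.95 -1.28]
pre-50 0.09 bk 0.102 0.048 gp 0.037 0.146 [-0.14  0.44 -0.08  2.43  1.89  0.97 -1.26]
pre-50 0.12 bk 0.087 0.063 gp 0.027 0.161 None
back-50 0.05 0.03 bk 0.117 0.033 gp 0.032 0.131 [-0.06  0.48  0.01  2.44  2.09  0.92 -1.35]
back-50 0.1 0.04 bk 0.107 0.043 gp 0.049 0.141 None
back-50 0.15 0.05 bk 0.097 0.053 gp 0.067 0.151 None
back-50 0.15 0.1 bk 0.068 0.103 gp 0.067 0.201 None
pre-60 0 bk 0.147 0.003 gp 0.035 0.101 [-0.12  0.62  0.03  2.24  1.82  0.94 -1.26]
pre-60 0.07 bk 0.112 0.038 gp 0.027 0.136 [-0.16  0.52 -0.08  2.29  1.67  1.02 -1.18]
pre-60 0.09 bk 0.102 0.048 gp 0.017 0.146 [-0.17  0.49 -0.12  2.3   1.63  1.05 -1.16]
pre-60 0.12 bk 0.087 0.063 gp 0.015 0.161 [-0.19  0.45 -0.16  2.32  1.56  1.09 -1.13]
back-60 0.05 0.03 bk 0.117 0.033 gp 0.032 0.131 [-0.1   0.51 -0.02  2.35  1.8   0.97 -1.25]
back-60 0.1 0.04 bk 0.107 0.043 gp 0.047 0.141 None
back-60 0.15 0.05 bk 0.097 0.053 gp 0.062 0.151 None
back-60 0.1
[... 7183 characters left out ...]
8 b18 -0.13 0.19 -95 bk 0.073 0.158 gp 0.002 0.119 [-0.17  0.76 -0.45  1.94  1.15  1.74  0.39]
P h-88 b18 -0.13 0.19 -110 bk 0.080 0.152 gp -0.006 0.115 [-0.17  0.76 -0.45  1.94  1.15  1.74  0.66]
P h-88 b18 -0.13 0.19 -130 bk 0.089 0.146 gp 0.012 0.120 [-0.17  0.76 -0.45  1.94  1.15  1.74  1.01]
P h-88 b18 -0.135 0.2 -80 bk 0.058 0.144 gp 0.026 0.127 [-0.15  0.74 -0.49  1.95  1.15  1.77  0.13]
P h-88 b18 -0.135 0.2 -95 bk 0.063 0.168 gp 0.005 0.129 [-0.18  0.73 -0.45  1.95  1.14  1.75  0.4 ]
P h-88 b18 -0.135 0.2 -110 bk 0.070 0.162 gp -0.008 0.125 [-0.18  0.73 -0.45  1.95  1.14  1.75  0.67]
P h-88 b18 -0.135 0.2 -130 bk 0.080 0.156 gp 0.002 0.130 [-0.18  0.73 -0.45  1.95  1.14  1.75  1.01]
```

```bash
cat > plan.py <<'E'
from scan2 import *
from scipy.spatial.transform import Slerp
A=30;HD=-57
UT=ori(0,A).T@ez
GB=np.array([.571,-.225,.121])
RG=ori(HD,A)
def tcp(g,R): return g+.019*R[:,1]
PH,PB=-70,10
PG=toW([-.13,-.04,.195])
def P(phi): return (PG,rollR(PH,PB,phi))
PRE=(GB-.08*RG[:,1],RG)
GR=(GB,RG)
LF=(GB+[0,0,.03]-.05*ex,RG)
MID=(toW([-.15,-.19,.18]),rollR(-67,20,0))
C0=(toW([-.175,-.14,.26]),rollR(PH,PB,0))
C1=(toW([-.175,-.05,.26]),rollR(PH,PB,0))
C2=(toW([-.15,-.04,.215]),rollR(PH,PB,-70))
def rep(n,g,R):
    m=R@UT; bk,gp=pts(g,R,m); q=solver.inverse_kinematics(tcp(g,R),R)
    print(n,'tip %.0f'%np.degrees(np.arccos(min(1,m[2]))),'m',np.round(toS(g+.032*m)[0],3),'bk %.3f %.3f'%(clear(bk)[0],bk[:,2].min()),'gp %.3f %.3f'%(clear(gp)[0],gp[:,2].min()),None if q is None else np.round(q,2))
def seg(n,a,b):
    sl=Slerp([0,1],Ro.from_matrix([a[1],b[1]]))
    for f in (0,.25,.5,.75,1): rep(n+' %.2f'%f,a[0]+(b[0]-a[0])*f,sl(f).as_matrix())
if __name__=='__main__':
    seg('pre-grasp',PRE,GR);seg('lf',GR,LF);seg('mid',LF,MID);seg('c0',MID,C0);seg('c1',C0,C1);seg('c2',C1,C2);seg('p80',C2,P(-80))
    for p in(-95,-110,-130): rep('P%d'%p,*P(p))
E
python3 plan.py
```

```text
pre-grasp 0.00 tip 0 m [-0.087 -0.146  0.193] bk 0.107 0.043 gp 0.022 0.141 [-0.16  0.49 -0.09  2.34  1.72  1.01 -1.2 ]
pre-grasp 0.25 tip 0 m [-0.076 -0.159  0.183] bk 0.117 0.033 gp 0.032 0.131 [-0.14  0.52 -0.06  2.32  1.77  0.99 -1.22]
pre-grasp 0.50 tip 0 m [-0.065 -0.172  0.173] bk 0.127 0.023 gp 0.041 0.121 [-0.13  0.55 -0.03  2.31  1.82  0.96 -1.25]
pre-grasp 0.75 tip 0 m [-0.054 -0.186  0.163] bk 0.137 0.013 gp 0.035 0.111 [-0.12  0.58  0.01  2.29  1.86  0.94 -1.27]
pre-grasp 1.00 tip 0 m [-0.043 -0.199  0.153] bk 0.147 0.003 gp 0.035 0.101 [-0.11  0.61  0.04  2.27  1.91  0.92 -1.29]
lf 0.00 tip 0 m [-0.043 -0.199  0.153] bk 0.147 0.003 gp 0.035 0.101 [-0.11  0.61  0.04  2.27  1.91  0.92 -1.29]
lf 0.25 tip 0 m [-0.055 -0.199  0.16 ] bk 0.139 0.010 gp 0.038 0.109 [-0.11  0.58  0.02  2.29  1.9   0.93 -1.29]
lf 0.50 tip 0 m [-0.068 -0.199  0.168] bk 0.132 0.018 gp 0.046 0.116 [-0.1   0.56  0.01  2.32  1.9   0.94 -1.29]
lf 0.75 tip 0 m [-0.08  -0.199  0.176] bk 0.124 0.025 gp 0.039 0.124 [-0.1   0.53  0.    2.35  1.89  0.94 -1.28]
lf 1.00 tip 0 m [-0.093 -0.199  0.183] bk 0.117 
[... 2545 characters left out ...]
 1.37  1.74 -0.09]
p80 0.50 tip 72 m [-0.123 -0.015  0.215] bk 0.053 0.149 gp 0.041 0.118 [-0.23  0.73 -0.45  2.18  1.39  1.75 -0.04]
p80 0.75 tip 74 m [-0.117 -0.015  0.209] bk 0.059 0.148 gp 0.039 0.113 [-0.22  0.75 -0.45  2.16  1.4   1.75 -0.  ]
p80 1.00 tip 76 m [-0.112 -0.014  0.203] bk 0.064 0.147 gp 0.044 0.109 [-0.22  0.76 -0.45  2.15  1.41  1.75  0.04]
P-95 tip 89 m [-0.113 -0.013  0.195] bk 0.070 0.161 gp 0.022 0.111 [-0.22  0.76 -0.45  2.15  1.41  1.75  0.3 ]
P-110 tip 102 m [-0.114 -0.013  0.188] bk 0.078 0.155 gp 0.018 0.107 [-0.22  0.76 -0.45  2.15  1.41  1.75  0.56]
P-130 tip 117 m [-0.119 -0.014  0.18 ] bk 0.059 0.150 gp 0.031 0.112 [-0.22  0.76 -0.45  2.15  1.41  1.75  0.91]
```

```bash
python3 - <<'E'
from plan import *
print(px2plane('top',[[449.3,249.3]],.004))
env.reach(tcp(*C0),C0[1]); st()
env.movel(tcp(*MID)+.03*ey,MID[1],rate=.25)
env.movel(tcp(*PRE),PRE[1],rate=.2); st()
snap('wrist','w4')
for n in ('beaker_mid','mat'):
  for r in tip_of('wrist',n)[:1]: print(n,np.round(r['at'],3),r['score'])
snap('scene','s4')
for n in ('beaker_mid','mat'):
  for r in tip_of('scene',n)[:1]: print(n,np.round(r['at'],3),r['score'])
E
```

```text
[[ 0.57425812 -0.22332105  0.004     ]]
t 18.4 pos [ 0.452 -0.169  0.257] F [0.5 0.2 0.4] w 0.0919
t 19.41 pos [ 0.542 -0.181  0.152] F [-0.2 -0.2 -0.1] w 0.0918
beaker_mid [ 0.575 -0.229  0.077] 0.58
mat [ 0.569 -0.227  0.   ] 0.65
beaker_mid [ 0.572 -0.225  0.075] 0.76
mat [ 0.57  -0.227  0.001] 0.8
```

View pics/w4.png

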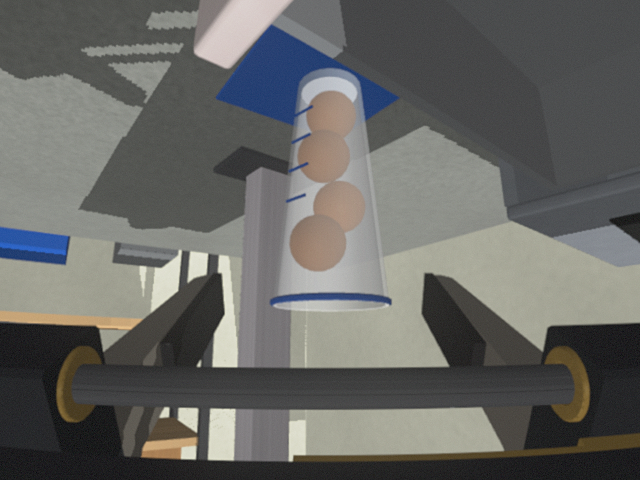

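View pics/s4.png

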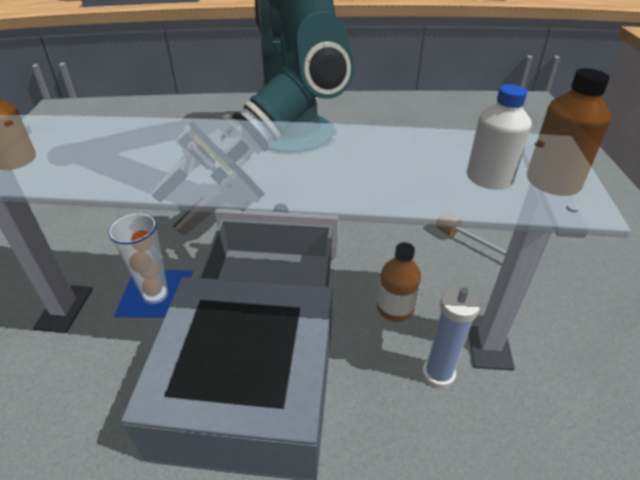

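```bash
sed -i 's/^GB=.*/GB=np.array([.572,-.226,.121])/' plan.py; python3 - <<'E'
from plan import *
env.movel(tcp(*GR),GR[1],rate=.08); st()
effector.grasp(25); s=st(); print(s['moment'])
env.movel(s['ee_pos']+[0,0,.012],rate=.05); st()
snap('wrist','w5'); snap('scene','s5')
E
```

```text
t 20.88 pos [ 0.581 -0.239  0.112] F [0.2 0.2 0. ] w 0.092
t 21.41 pos [ 0.581 -0.24   0.112] F [0.4 0.7 0.4] w 0.0639
[0.5984692  0.24433448 0.06421696]
t 21.8 pos [ 0.581 -0.24   0.124] F [-0.6 -0.3 -1.8] w 0.0641
```

View pics/w5.png

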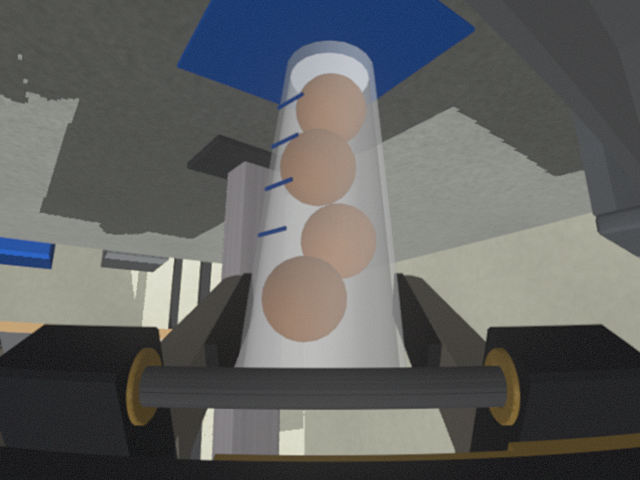

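View pics/s5.png

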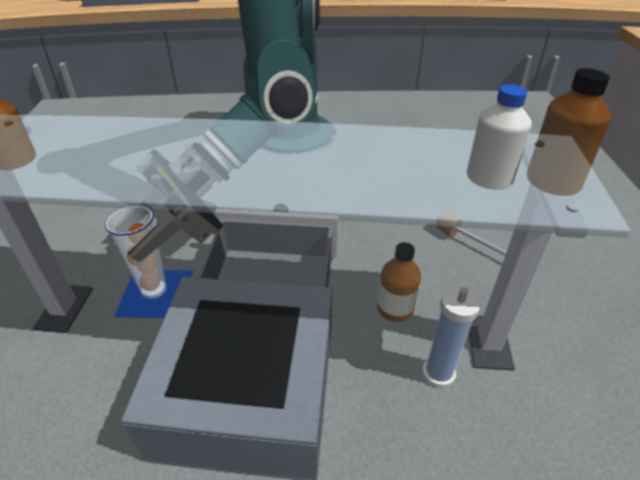

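Beaker is held upright (base clear, around px (152,290) in the scene view). Carry it out and towards the drawer.

```bash
python3 - <<'E'
from plan import *
for n,w,r in (('LF',LF,.1),('MID',MID,.12),('C0',C0,.12),('C1',C1,.12)):
    env.movel(tcp(*w),w[1],rate=r); st()
snap('top','t6'); snap('scene','s6'); print(np.round(env.sense()['joint_positions'],2))
E
```

```text
t 22.58 pos [ 0.532 -0.234  0.142] F [ 0.5 -0.2 -1.8] w 0.0641
t 23.3 pos [ 0.473 -0.22   0.173] F [ 0.2  0.1 -1.7] w 0.0645
t 24.28 pos [ 0.452 -0.169  0.257] F [ 0.   0.  -2.1] w 0.0638
t 25.18 pos [ 0.462 -0.08   0.257] F [ 0.5  0.2 -1.8] w 0.0641
[-0.37  0.54 -0.33  2.26  1.29  1.66 -1.28]
```

View pics/t6.png

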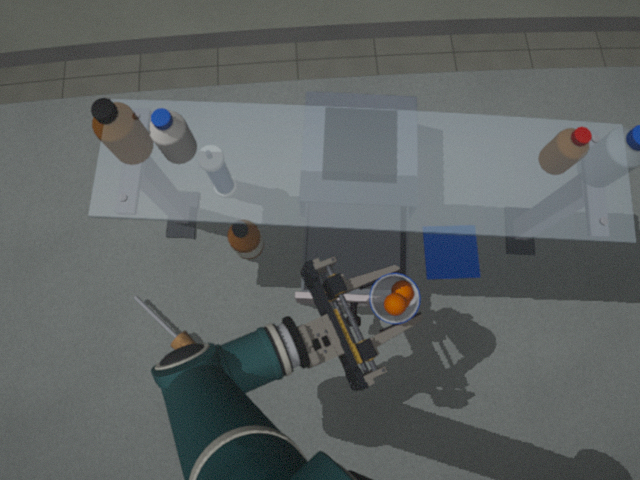

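View pics/s6.png

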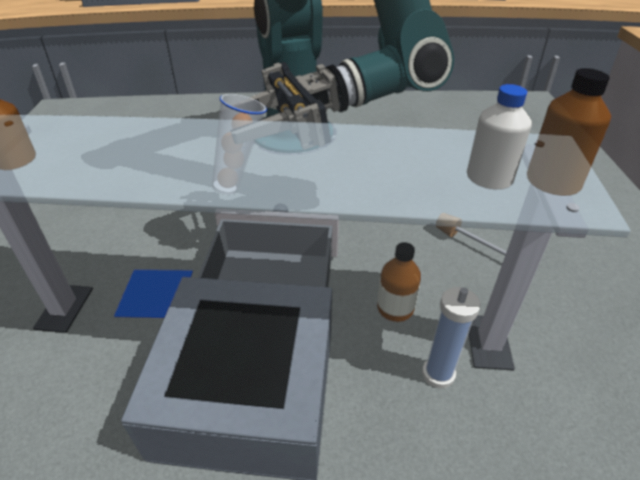

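```bash
python3 - <<'E'
from plan import *
env.movel(tcp(*C2),C2[1],rate=.06); st()
w=P(-78); env.movel(tcp(*w),w[1],rate=.06); st()
snap('top','t7')
E
```

```text
t 26.66 pos [ 0.489 -0.072  0.212] F [-0.1 -0.4 -1.1] w 0.0644
t 27.28 pos [ 0.509 -0.075  0.192] F [ 0.1 -0.3 -1.4] w 0.064
```

View pics/t7.png

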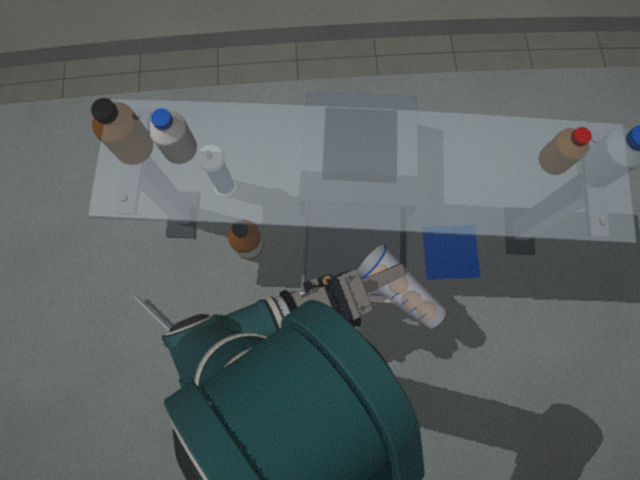

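```bash
python3 - <<'E'
from plan import *
def go(phi):
    w=P(phi); q=solver.inverse_kinematics(tcp(*w),w[1]); env.goto_joints(q)
for p,pa in ((-88,.3),(-94,.8),(-100,.8)):
    go(p); env.pause(pa); s=st()
snap('top','t8'); snap('scene','s8')
E
```

```text
t 27.93 pos [ 0.509 -0.075  0.192] F [ 0.4  0.7 -0.8] w 0.0642
t 28.98 pos [ 0.509 -0.075  0.192] F [ 0.3  0.4 -2.2] w 0.0643
t 30.02 pos [ 0.509 -0.075  0.192] F [-0.  -0.6 -2. ] w 0.0641
```

View pics/t8.png

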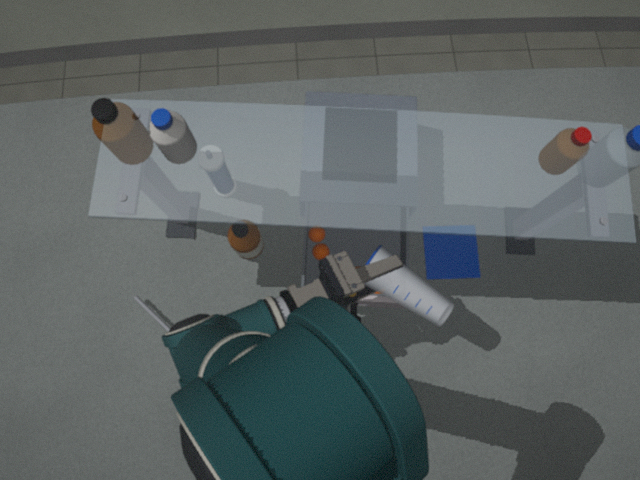

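View pics/s8.png

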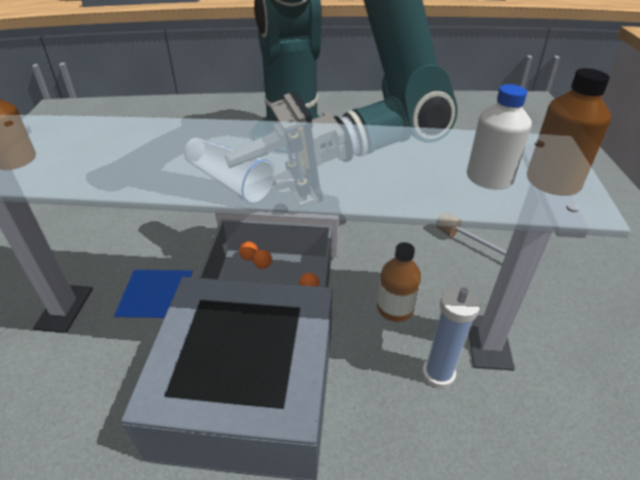

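```bash
python3 - <<'E'
from plan import *
def go(w): env.goto_joints(solver.inverse_kinematics(tcp(*w),w[1]))
go(P(-78))
for n,w,r in (('C2',C2,.08),('C1',C1,.1),('C0',C0,.2),('MID',MID,.2),('LF',LF,.15)):
    env.movel(tcp(*w),w[1],rate=r)
w=(GB+[0,0,.012],RG); env.movel(tcp(*w),w[1],rate=.1); st()
snap('wrist','w9'); snap('scene','s9')
for c in ('wrist','scene'):
  for r in tip_of(c,'beaker_mid')[:1]: print(c,np.round(r['at'],3),r['score'])
E
```

```text
t 35.0 pos [ 0.58  -0.24   0.123] F [-0.3 -0.1 -1.3] w 0.0639
wrist [ 0.575 -0.227  0.087] 0.64
scene [ 0.57  -0.226  0.093] 0.86
```

View pics/w9.png

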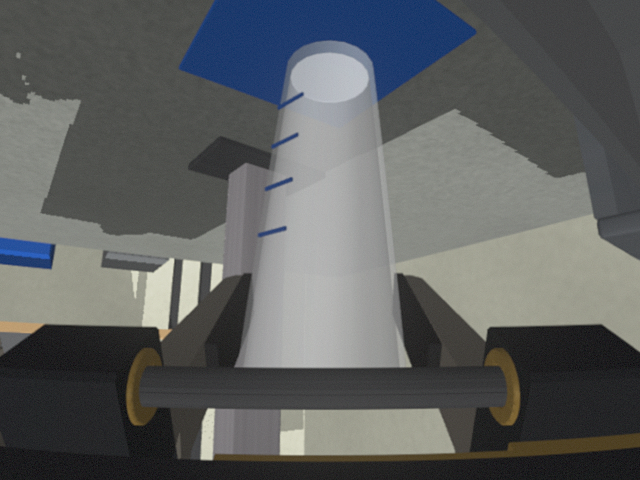

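View pics/s9.png

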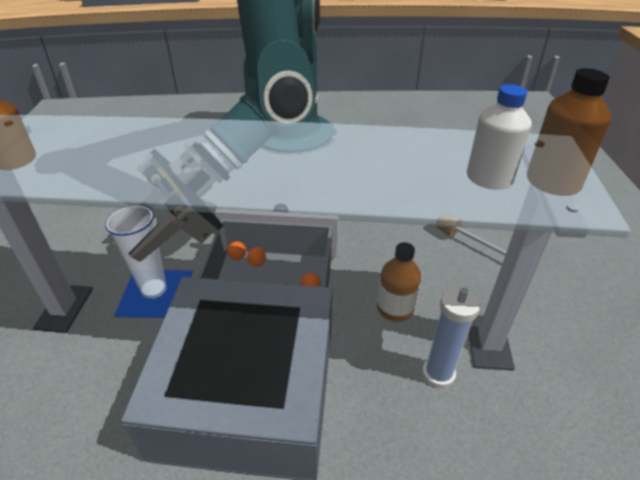

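```bash
python3 - <<'E'
from plan import *
p=env.sense()['ee_pos']
env.movel([p[0],p[1],.115],rate=.05)
for z in (.1135,.1122,.111):
    env.movel([p[0],p[1],z],rate=.03); s=st()
    if s['wrist_force'][2]>2: break
effector.release(); env.pause(.2)
snap('scene','s10')
env.movel(tcp(*PRE),RG,rate=.1); st()
w=(MID[0]+.03*ey,MID[1]); env.movel(tcp(*w),w[1],rate=.2)
env.movel(tcp(*C0),C0[1],rate=.25)
snap('scene','s11')
for r in tip_of('scene','beaker_mid')[:1]+tip_of('scene','mat')[:1]: print(np.round(r['at'],3),r['score'])
for r in search_frame('scene','ball0_center'): print(np.round(r['at'],3),r['score'])
st()
E
```

```text
t 35.77 pos [ 0.581 -0.24   0.113] F [-0.6 -0.1 -0.5] w 0.0645
t 36.02 pos [ 0.581 -0.24   0.112] F [ 0.5  0.3 -1.9] w 0.0641
t 36.27 pos [ 0.581 -0.24   0.112] F [ 0.  -0.   2.8] w 0.0642
t 38.04 pos [ 0.543 -0.182  0.151] F [ 0.3 -1.1 -0.3] w 0.0921
[ 0.575 -0.223  0.081] 0.72
[ 0.571 -0.23  -0.   ] 0.94
[ 0.526 -0.05   0.04 ] 0.75
t 39.26 pos [ 0.453 -0.17   0.256] F [-0.5  0.2 -0.8] w 0.0922
```

View pics/s11.png

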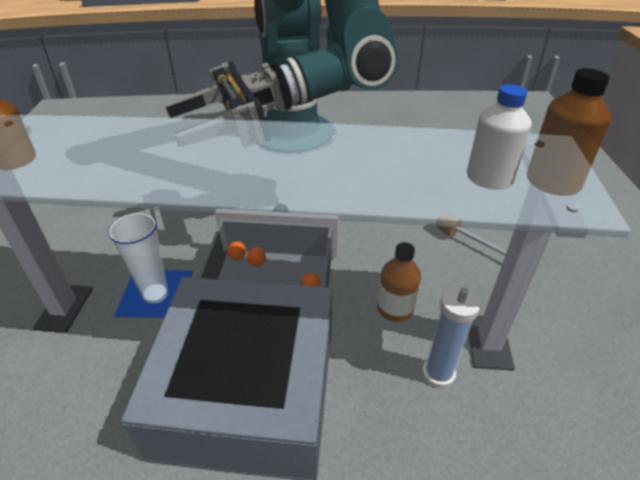

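```bash
python3 - <<'E'
from plan import *
np.set_printoptions(suppress=True,precision=2)
K=np.array([.599,-.028,.073]); R=ori(-6.5,78)
Ro_=K-.163*ex
g=Ro_+.019*R[:,1]
R2=R.copy(); R2[:,0]*=-1; R2[:,2]*=-1
for X in (R,R2): print(solver.inverse_kinematics(g+[-.02,0,.17],X),solver.inverse_kinematics(g,X))
X=R2
env.reach(g+[-.02,0,.17],X); st()
p,_=snap('wrist','w12')
for r in tip_of('wrist','drawer_knob')[:1]: print(np.round(r['at'],3),r['score'])
for r in search_frame('wrist','ball0_center'): print(np.round(r['at'],3),r['score'])
snap('top','t12')
for h,pp in ((0,78),(.07,60),(.163,52)):
    Y=ori(-6.5,pp);Y[:,0]*=-1; Y[:,2]*=-1; print(solver.inverse_kinematics(Ro_+h*ex+.019*Y[:,1],Y))
E
```

```text
[-0.87 -0.14  0.74  2.3   0.21  0.75  1.19] [ 0.54  0.42 -0.7   2.33  0.87  0.41  0.57]
[ 0.17 -0.04 -0.25  2.25  0.04  0.73 -1.79] [ 0.17  0.34 -0.29  2.35  0.49  0.29 -2.23]
t 40.52 pos [ 0.42 -0.01  0.22] F [ 0.5 -0.4  0.5] w 0.0915
[ 0.44 -0.01  0.07] 0.59
[ 0.52 -0.05  0.05] 0.8
[ 0.5  -0.08  0.04] 0.37
[ 0.57 -0.02  0.02] 0.34
[ 0.04  0.32 -0.14  2.36  0.32  0.27 -2.08]
[-0.28  0.39  0.21  2.43  2.98  0.19  1.52]
[-0.25  0.5   0.21  2.31  3.06  0.32  1.45]
```

View pics/w12.png

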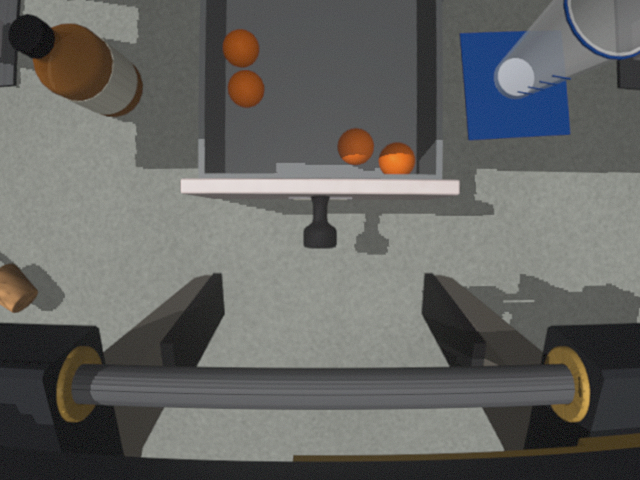

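View pics/t12.png

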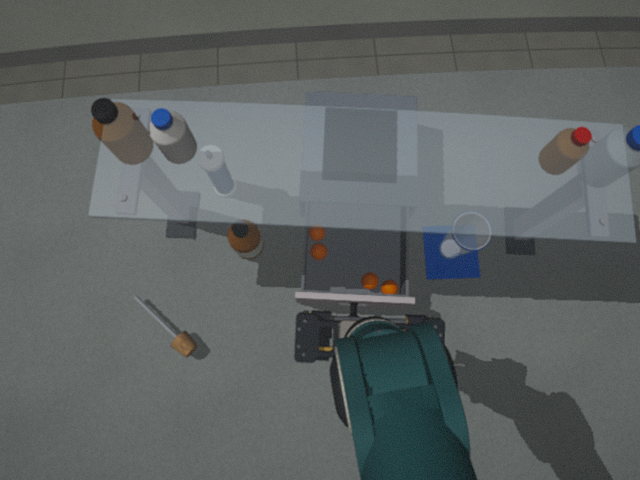

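```bash
python3 - <<'E'
from plan import *
K=np.array([.599,-.028,.073])
env.goto_joints([1.52,.06,-1.56+.01,2.2,.13,.74,1.33]); st()
R=ori(-6.5,78); g=K-.163*ex+.019*R[:,1]
env.reach(g+[-.02,0,.17],R)
env.movel(g+[-.01,0,.02],R,rate=.25)
env.movel(g,rate=.08); st()
effector.grasp(15); st()
R2=ori(-6.5,60); env.movel(K-.07*ex+.019*R2[:,1],R2,rate=.08); st()
R3=ori(-6.5,52); env.movel(K-.004*ex+.019*R3[:,1],R3,rate=.08); st()
for d in (-.001,.002,.004,.006):
    env.movel(K+d*ex+.019*R3[:,1],R3,rate=.03); s=st()
    if s['wrist_force']@ex<-5: break
E
```

```text
t 43.36 pos [ 0.421 -0.017  0.224] F [ 0.6  0.  -0.1] w 0.0917
t 46.67 pos [ 0.441 -0.01   0.054] F [ 0.2 -0.1 -0.2] w 0.0922
t 47.66 pos [ 0.441 -0.01   0.054] F [-0.1 -0.6  0.5] w 0.0268
t 49.1 pos [ 0.539 -0.022  0.056] F [ 0.8 -2.5 -3.5] w 0.0273
t 50.1 pos [ 0.606 -0.03   0.058] F [ 0.1 -4.5 -4.2] w 0.0272
t 50.35 pos [ 0.609 -0.03   0.058] F [ 0.6 -6.3 -4.6] w 0.027
t 50.6 pos [ 0.612 -0.03   0.058] F [ 1.1 -4.8 -4.6] w 0.0272
t 50.85 pos [ 0.614 -0.03   0.058] F [ 0.5 -5.  -4.5] w 0.0275
t 51.1 pos [ 0.615 -0.031  0.058] F [-6.8 -5.9  2.2] w 0.0271
```

```bash
python3 - <<'E'
from plan import *
R3=ori(-6.5,52); p=env.sense()['ee_pos']
env.movel(p+.002*ex,rate=.03); st()
effector.release(); st()
env.movel(p-.13*R3[:,1],rate=.12); st()
snap('scene','s13'); snap('wrist','w13'); snap('top','t13')
for c in ('wrist','top','scene'):
    for n in ('drawer_knob','beaker_mid','reagent','column','stopper'):
        for r in tip_of(c,n)[:1]: print(c,n,np.round(r['at'],3),round(r['score'],2))
E
```

```text
t 51.35 pos [ 0.615 -0.031  0.058] F [-9.4 -4.   6.9] w 0.0274
t 52.39 pos [ 0.617 -0.031  0.058] F [ 0.  -0.1  0.3] w 0.092
t 53.63 pos [ 0.535 -0.021  0.16 ] F [ 0.4 -0.6 -0.6] w 0.0921
wrist drawer_knob [ 0.601 -0.028  0.071] 0.67
wrist beaker_mid [ 0.572 -0.227  0.078] 0.56
wrist reagent [ 0.61   0.182 -0.   ] 0.61
wrist column [0.739 0.227 0.002] 0.78
top drawer_knob [ 0.603 -0.028  0.073] 0.47
top beaker_mid [ 0.571 -0.223  0.077] 0.82
top reagent [ 0.611  0.184 -0.001] 0.91
top stopper [ 0.39   0.282 -0.   ] 0.57
scene drawer_knob [ 0.608 -0.028  0.076] 0.94
scene beaker_mid [ 0.574 -0.227  0.077] 0.9
scene column [ 0.744  0.228 -0.006] 0.56
scene stopper [ 0.394  0.282 -0.002] 0.84
```

View pics/s13.png

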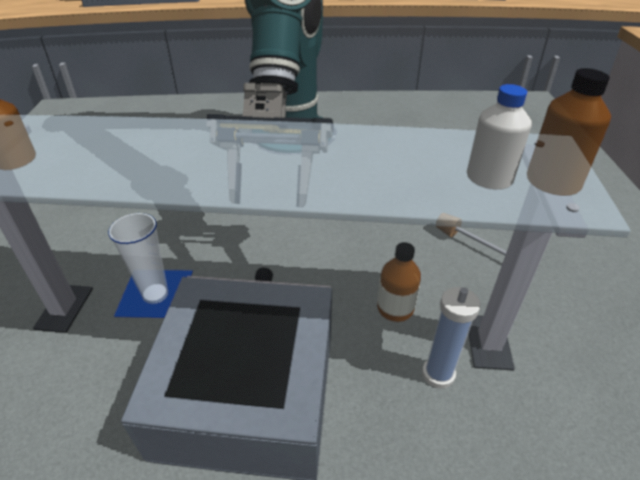

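View pics/w13.png

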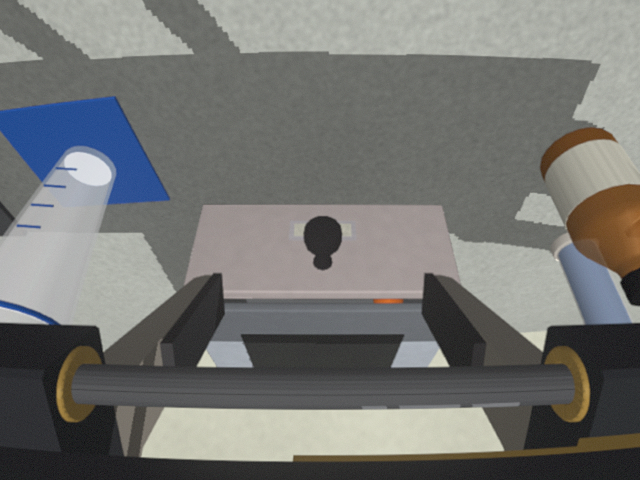

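View pics/t13.png

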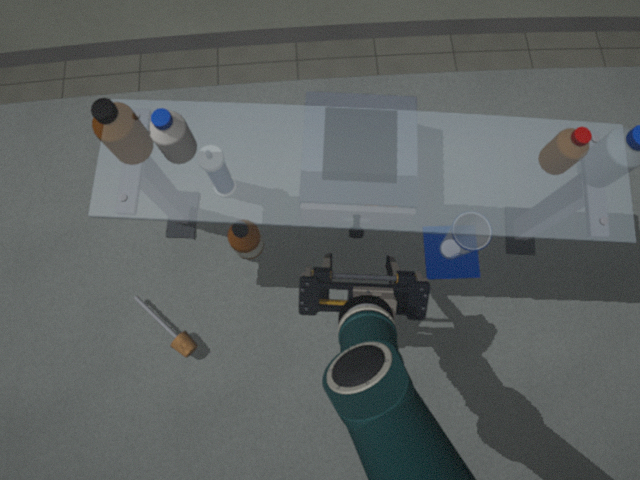

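```bash
python3 - <<'E'
import cv2,numpy as np
for a,b,r in (('top0','top13' if 0 else 't13',(195,245,335,375)),('scene0','s13',(260,300,240,290))):
    A=cv2.imread(f'pics/{a}.png');B=cv2.imread(f'pics/{b}.png')
    y0,y1,x0,x1=r
    for I in (A,B):
        g=I[y0:y1,x0:x1].max(2); m=g<45; ys,xs=np.nonzero(m); print(a,m.sum(),xs.mean()+x0,ys.mean()+y0)
    S=cv2.resize(np.hstack([A[y0:y1,x0-30:x1+30],B[y0:y1,x0-30:x1+30]]),None,fx=3.6,fy=3.6,interpolation=cv2.INTER_CUBIC); cv2.imwrite(f'pics/cmp_{a}.png',S)
    # shift of panel/knob region via phase correlation
    ga=cv2.cvtColor(A[y0:y1,x0:x1],6).astype(np.float32);gb=cv2.cvtColor(B[y0:y1,x0:x1],6).astype(np.float32)
    print(cv2.phaseCorrelate(ga,gb))
E
```

```text
top0 120 355.46666666666664 234.80833333333334
top0 79 355.5822784810127 233.62025316455697
((0.2429376927233342, -0.6864667404652067), 0.8866210765838624)
scene0 176 264.02840909090907 272.0625
scene0 178 263.5674157303371 274.2247191011236
((-0.39871765950310945, 0.981507293021572), 0.7576696095466614)
```

View pics/cmp_top0.png

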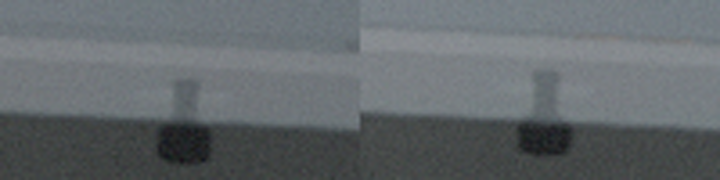

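View pics/cmp_scene0.png

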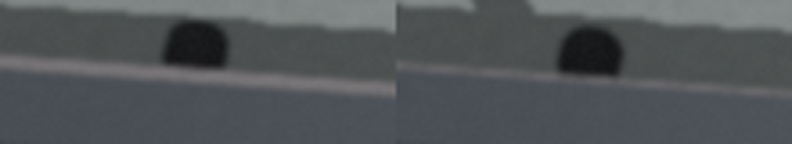

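```bash
python3 - <<'E'
from plan import *
env.pause(.5); st(); workorder.finish_job()
E
```

```text
t 55.03 pos [ 0.535 -0.021  0.16 ] F [-0.6  0.2  0.3] w 0.0919
the job is handed in; nothing more can be done
```

I did the job in the order asked and handed it in at about 55 s; no verdict came back.

- **Drawer opened:** I pulled it out to about 163 mm.
- **Beaker emptied:** I took it out from under the shelf and tipped it over the drawer while holding it. The wrist picture just before closing showed all 4 balls in the drawer.
- **Beaker put back:** It stands upright near the centre of its mat, with the two cameras and the wrist view agreeing to within about 4 mm of its starting spot.
- **Drawer shut:** I pushed it to a firm stop of about 9 N. Before-and-after pictures show the knob a few millimetres further in than at the start, so the drawer was probably slightly ajar to begin with.
- **Bystanders:** The bottle, the drying column and the stopper read where they were, within the network's error.
- **Shelf:** The forces I read between moves never exceeded about 10 N, and the readings away from the drawer showed no sign of contact. I did not record forces during the moves, so a brief touch would not show in them.

Checks that disagreed or were incomplete:
- The scene camera only ever showed 3 of the 4 balls. The wrist and top views showed all 4.
- Knob readings after closing spread from 0.601 to 0.608 m in x. I relied on the stop force and the picture comparison instead.

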